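Fit a half-moon former to the tube bender's flatted spindle

TASK

Fit the larger, bare-aluminium bending former to the tube bender: bring it boss-up over the spindle, turn it until you feel its D-shaped bore match the flat, lower it by hand all the way until it is fully home on the spindle's collar, and only then let go. Do not drop it down the spindle or force it, and leave the smaller former, the nut, the hammer and the bent tube where they lie.

Things in the scene. Friction and masses are not known exactly. Their poses are not given: they have to be found in the camera images.
- former_center (a point): Larger bending former, bare aluminium, 0.5 to 0.75 kg, lying flat on the bench, boss up: half-moon plate 92 x 104 mm, 32 mm thick with a grooved rim, too wide to grip, and on it a round boss. 62 mm high in all. The point is on the bore axis half-way up, 31 mm above the underside; z up, +x to the round nose, -x to the straight-cut end (40 mm from the axis). Balanced on the axis within 2 mm.
- former_boss (a point): The former's round boss, where it is gripped from above at any angle: 48 mm in diameter, 30 mm high, thin red band at its foot. The point is on its axis half-way up, 47 mm above the former's underside and 15 mm above the plate.
- former_bore (a point): The lower mouth of the former's bore, on its axis, at the underside. The bore goes right through plate and boss: 34.4 mm in diameter, D-shaped, its flat 10.2 mm from the axis on the former's -x side (the straight-cut end). The mouth is bevelled by 2 mm.
- bender: The tube bender, bolted to the bench: blue housing 280 x 220 mm, top plate at 94 mm, motor at the far end. Origin on the spindle axis at bench level, z up, -x its front (to the robot). The former may be turned to any angle on the spindle without touching the counter-shoe (28 mm high, 84 mm off the axis on the -y side).
- spindle_seat (a point): Top centre of the spindle's dark collar (68 mm in diameter), on the spindle axis, 100 mm above the bench; axes as the bender's, they do not turn with the spindle. Home: the former's underside lies flat on the collar, its bore mouth at this point. While the bore does not match the flat, the former is held up 46 to 48 mm higher.
- spindle_end (a point): Top centre of the bright flatted part of the spindle, 48 mm above the collar: 32 mm in diameter with one flat 9 mm from the axis over its whole height, 2 mm bevel on top. The former goes down only with its -x turned the way the flat looks, within 0.09 rad, and within 1 mm of the axis (the bevels help a little). Axes as the bender's.
- spindle_tip (a point): Top of the spindle's dark threaded end, 30 mm above the flatted part, 17 mm in diameter: it passes the bore with room to spare. Axes as the bender's. The flat below looks to the bender's -x give or take up to 0.7 rad; how the spindle was left is not measured: look or feel for it. A worm gear holds it: it cannot be turned.
- small_former_center (a point): The smaller former, dark steel, 72 mm across, 46 mm high, yellow band: a bystander. The point is on its bore axis half-way up.
- nut_center (a point): The spindle's dark three-armed hand nut on the bench, 86 mm across, 28 mm high: a bystander. The point is its centre.
- tube_center (a point): A bright bent tube sample, 22 mm thick, legs about 120 mm: a bystander. The point is near its middle.
- hammer_grip (a point): A hammer on the bench, 280 mm long: a bystander. The point is on its handle.
Mind the look-alikes: they are no part of the job. What is shaped like the part that bears former_center but brown or orange is not meant.

How it is judged:
By the outcome, as a careful person would: the job done as asked, in the order asked, and still so for the second after the job is handed in, with the robot touching nothing.
It also fails if it takes over 64 s, if anything falls off the work surface, if the arm or the gripper's body presses on something with over 40 N, if the wrist force passes 120 N, or if a joint passes its speed limit or range.

ROBOT

A 6-joint arm with a two-finger parallel gripper is mounted at the origin on the work surface. World frame = base frame: x ahead of the robot, y to its left, z up, the work surface at z = 0. Lengths are in m, angles in degrees, forces in N, time in s.
With the tool pointing down it reaches from about 0.375 to 0.9 m from the base axis. Payload 3.1 kg.
Tool frame: the origin (TCP) lies on the centre line of the jaws, within the pads' length; the fingertips stand 14 mm ahead of it and the grasp point (between the pads) lies 5 mm behind it (bot.tips_ahead is the distance from the TCP to the fingertips, in m); z points along the fingers, y is the line along which they close (so a half turn about z gives the same grasp; the last joint's range is limited). The gripper opens to 87 mm and grips with 3 to 60 N. Pads are 19 mm wide; open, the fingers measure 117 mm over their backs; the gripper's body (75 mm by 190 mm) begins 51 mm behind the grasp point.
Start: joints at [63.169, 30.224, 82.088, -0, 67.689, -10.227], TCP at [0.179, 0.599, 0.237] pointing down, gripper open.
Joint ranges: [-176.69, 176.69], [-43.24, 126.21], [12.49, 139.97], [-82, 262], [0, 151.66], [-163.58, 163.58]. Speed limits (degrees/s): [159.86, 159.86, 180, 180, 180, 180].

INTERFACE

Orientations are given as a 3x3 rotation matrix whose columns are the frame's x, y, z axes.
In Python, from rig import bot gives the robot as it stands.
- The arm moves only by the tool play_rows, never from a script. Its argument "moves" is a list that holds one entry, the list of rows, each a list of 6 numbers: the shift along the tool's x, y, z in mm, then the turn, a rotation vector about the tool's x, y, z in rad. A call has 1 to 5 rows; each row shifts and turns the commanded pose from where the row before left it, along the tool's axes as they then stand; what a row does not reach is not made up. A row lasts 1/10 s, in which the tool goes at most 50 mm and 8.59 degrees, less where a joint would pass 70% of its speed; a pose out of reach is approached as far as the arm can. A call with a gripper value outside its range is refused whole. "fingers" is the opening, from -1 (shut) to 1 (fully open), set as the call begins (left out, the last holds). The fingers move at their own pace and stop on an object; the grip force is fixed at half the most. Time passes only in rows, so rows that do not move let the fingers close. It gives the time, the measured TCP pose, the force, the opening and the grip force at its end, in the units of the state.
- bot.read_state(): the state, without advancing time (a new reading comes with each control period).
- bot.capture(name): name is "side" or "top" or "wrist"; returns a dict with "image" (400x640x3 uint8, blue, green, red), "fx", "fy", "cx", "cy" (pixels), "R" (3x3) and "t" (3): a world point X has camera coordinates R X + t. Camera axes: x right, y down, z forward; pixel columns grow to the right and rows downward; lengths in m; the calibration is good to about 2 mm. A picture is of the moment at which its call begins. There is no depth.
- bot.hand_in(): hands the job in; it is judged then, once.
Trained networks look in a picture, given as the dict that the camera call returned (one of the last four; its "shot" number tells which), for a name from the list of things; names that differ only in an ending like _2 or _b are one class to them, and where a whole thing is asked for, a point or a joint stands for the part that bears it (a point fixed in the world has none). Each returns a list of dicts, best first, with "confidence" (0 to 1); they miss things now and then, are a little off and sometimes report something else, mostly with a low value. They report only what shows in the picture. A call takes as long as a camera call. They do not tell look-alikes from the thing itself.
- bot.search_frame(picture, query): "centre" ([column, row] in pixels, amid what is visible of it).
- bot.silhouettes(picture, query): "pixels" (400x640 bool, what is visible of it) and "centre" ([column, row] in pixels, amid what is visible of it).
- bot.pinpoint(picture, query): "centre" ([column, row] in pixels: a listed point, or the origin of a listed thing).
The state is a dict: "time_s": time; "joint_positions": joint angles; "qvel": joint speeds; "tau": joint torques, N m; "position": TCP position; "tcp_rot": TCP orientation; "force": force on the tool from outside, world axes, zero at the start; "moment": the same for the moment, N m; "opening": opening from 0.0 (shut) to 1.0 (fully open); "grasp_force": force on a finger pad.
Only numpy, scipy, OpenCV 4.12 (cv2) and the standard library are available. Lean on these libraries where they do the work, as an engineer would, in place of code of your own. Each camera call takes 0.05 s, during which the arm holds its last target. There are 200 camera calls.

## Working session

There is one attempt and no reset: what is moved stays moved. The work goes in short steps, Python scripts to look and compute and a tool call to move; the robot and the scene stay as the last step left them, time stands still between calls to the robot, and variables do not carry over. Pictures are saved under pics/ and viewed, at most 10 in all, crops included, and the job is handed in when it is done.

Besides the shell and the picture viewer there is one more tool, called after "Call:" by a JSON object that holds its "method" and its "body", one argument or row to a line. play_rows: Moves the arm, as the interface text tells. Its arguments: {"type":"object","properties":{"moves":{"type":"array","items":{"type":"array","items":{"type":"array","items":{"type":"number"}}}},"fingers":{"type":"number"}},"required":["moves"]}

```bash
mkdir -p pics; cat > h.py <<'E'
from rig import bot
import numpy as np, cv2
def ray(p,uv):
    R=np.array(p["R"]);t=np.array(p["t"])
    d=R.T@np.array([(uv[0]-p["cx"])/p["fx"],(uv[1]-p["cy"])/p["fy"],1.]);return -R.T@t,d
def atz(p,uv,z):
    c,d=ray(p,uv);return c+d*(z-c[2])/d[2]
def proj(p,X):
    x=np.array(p["R"])@np.array(X)+np.array(p["t"]);return [p["fx"]*x[0]/x[2]+p["cx"],p["fy"]*x[1]/x[2]+p["cy"]]
def tri(a,ua,b,ub):
    A=[];B=[]
    for p,u in((a,ua),(b,ub)):
        c,d=ray(p,u);d=d/np.linalg.norm(d);M=np.eye(3)-np.outer(d,d);A.append(M);B.append(M@c)
    return np.linalg.lstsq(np.vstack(A),np.hstack(B),rcond=None)[0]
E
python3 - <<'E'
from h import *
np.set_printoptions(precision=4,suppress=True)
Z=dict(former_center=.031,former_boss=.047,spindle_seat=.1,spindle_end=.148,spindle_tip=.178)
ps={n:bot.capture(n) for n in("top","side")}
for n,p in ps.items():
    cv2.imwrite(f"pics/{n}0.png",p["image"])
    for q,z in Z.items():
        for r in bot.pinpoint(p,q)[:3]: print(n,q,np.round(r["centre"],1),round(r["confidence"],2),atz(p,r["centre"],z))
print(bot.read_state())
E
```

```text
top former_center [208.9 248.6] 0.78 [0.3748 0.469  0.031 ]
top former_center [211.2 181.7] 0.77 [0.5743 0.4611 0.031 ]
top former_center [260.5 211.3] 0.7 [0.4812 0.3145 0.031 ]
top former_boss [211.1 249.9] 0.87 [0.3712 0.458  0.047 ]
top former_boss [261.4 212.5] 0.7 [0.4766 0.3093 0.047 ]
top former_boss [310.9 126.3] 0.69 [0.7306 0.1574 0.047 ]
top spindle_seat [439.3 196.5] 0.84 [ 0.5045 -0.202   0.1   ]
top spindle_end [442.9 193.5] 0.74 [ 0.5081 -0.1994  0.148 ]
top spindle_tip [449.3 190.4] 0.82 [ 0.513  -0.2085  0.178 ]
side former_center [271.6 164.7] 0.94 [0.566  0.4728 0.031 ]
side former_center [209.7 184. ] 0.83 [0.3691 0.4806 0.031 ]
side former_center [275.6 197.6] 0.81 [0.4827 0.3152 0.031 ]
side former_boss [273.4 159.3] 0.96 [0.5735 0.4731 0.047 ]
side former_boss [378.3 188.5] 0.76 [0.7187 0.1701 0.047 ]
side former_boss [274.4 197.6] 0.75 [0.4684 0.2965 0.047 ]
side spindle_seat [433.3 293.3] 0.9 [ 0.5002 -0.2017  0.1   ]
side spindle_end [441.1 272.2] 0.81 [ 0.5084 -0.2025  0.148 ]
side spindle_tip [442.2 262.2] 0.78 [ 0.5004 -0.2053  0.178 ]
{'time_s': 0.6, 'joint_positions': array([ 63.1695,  30.2204,  82.0886,  -0.0014,  67.6918, -10.2261]), 'qvel': array([ 0.0056, -0.0716, -0.0192,  0.0973,  0.022 ,  0.0304]), 'tau': array([ -0.0007, -43.9741, -17.6893,   0.0634,   0.0507,  -0.    ]), 'position': array([0.1785, 0.5989, 0.2366]), 'tcp_rot': array([[-0.9583,  0.2858,  0.    ],
       [ 0.2858,  0.9583, -0.    ],
       [-0.    , -0.    , -1.    ]]), 'force': array([ 0.3366,  0.7187, -0.0608]), 'moment': array([0.0173, 0.0122, 0.0009]), 'grasp_force': 0.0, 'opening': 1.0025175487298206}
```

View pics/top0.png

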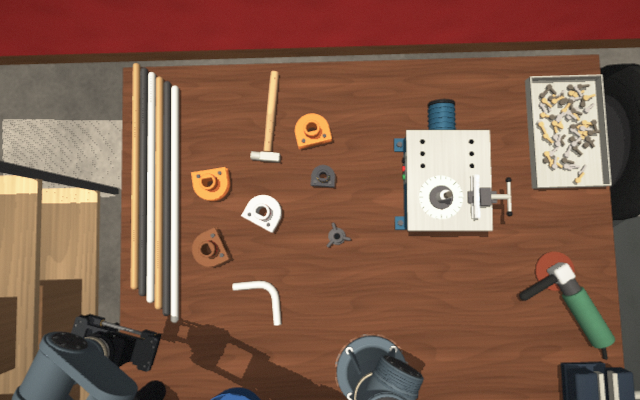

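View pics/side0.png

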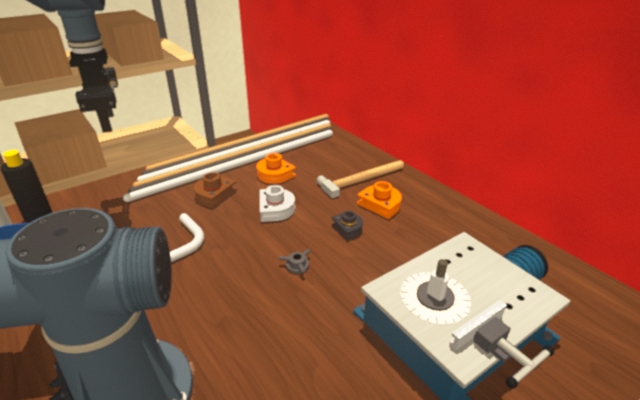

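Candidates (top image): orange at (211,183), orange at (312,130), brown at (210,250) and bare aluminium at (262,212). The aluminium one fits the description; it's at (277,203) in the side view. I'll check it in a close crop together with the spindle.

```bash
python3 - <<'E'
from h import *
a=cv2.imread("pics/top0.png");b=cv2.imread("pics/side0.png")
f=lambda im,x,y,w=35:cv2.resize(im[y-w+8:y+w-8,x-w:x+w],(400,300),interpolation=cv2.INTER_CUBIC)
cv2.imwrite("pics/crop0.png",np.vstack([np.hstack([f(a,262,212),f(b,276,203)]),np.hstack([f(a,443,196),f(b,438,282)])]))
E
```

```text
(no output)
```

View pics/crop0.png

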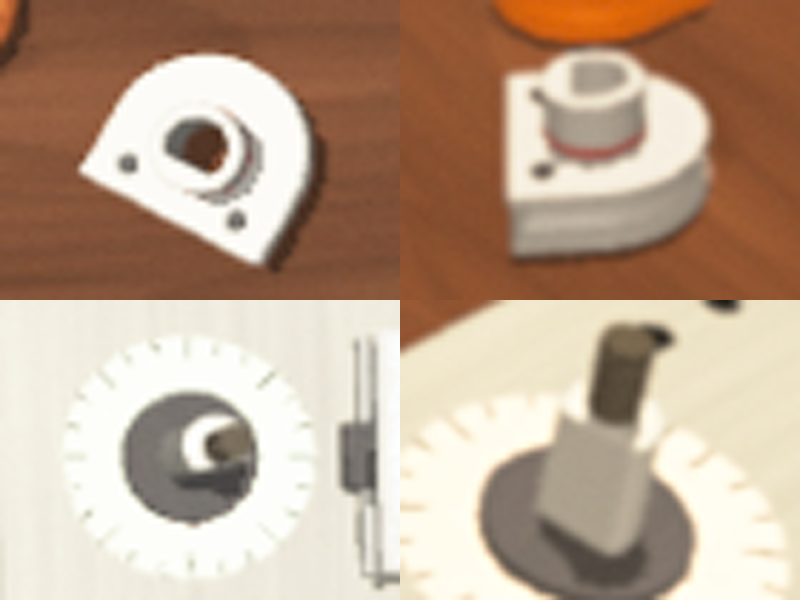

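Silver former is the right one: bare aluminium, red band, straight-cut end to the lower left in the top view. The spindle flat shows in the side view, about (427,293)–(441,301). I'll go above the former.

Call:
{"method": "play_rows", "body": {
  "moves": [
    [[-41,-21,0,0,0,0],[-41,-21,0,0,0,0],[-41,-21,0,0,0,0],[-41,-21,0,0,0,0],[-41,-21,0,0,0,0]]
  ],
  "fingers": 1
}}

```text
time_s: 1.1
position: [0.3461, 0.4385, 0.2368]
tcp_rot: [[-0.958, 0.285, 0.001], [0.285, 0.958, 0.0], [-0.0, 0.001, -1.0]]
force: [0.1, 0.1, 0.2]
opening: 1.001
grasp_force: 0.0
```

Call:
{"method": "play_rows", "body": {
  "moves": [
    [[-41,-21,0,0,0,0],[-41,-21,0,0,0,0],[-41,-21,0,0,0,0],[-40,-21,0,0,0,0],[0,0,0,0,0,0]]
  ]
}}

```text
time_s: 1.6
position: [0.4821, 0.309, 0.2369]
tcp_rot: [[-0.956, 0.292, 0.004], [0.292, 0.956, -0.001], [-0.004, 0.001, -1.0]]
force: [-0.1, 0.2, 0.5]
opening: 0.998
grasp_force: 0.0
```

```bash
python3 - <<'E'
from h import *
np.set_printoptions(precision=4,suppress=True)
p=bot.capture("wrist");cv2.imwrite("pics/w1.png",p["image"])
for q,z in dict(former_center=.031,former_boss=.047,former_bore=0.).items():
    for r in bot.pinpoint(p,q)[:3]: print(q,np.round(r["centre"],1),round(r["confidence"],2),atz(p,r["centre"],z))
c=-np.array(p["R"]).T@p["t"];s=bot.read_state();print(c,s["position"],s["tcp_rot"],s["joint_positions"],s["time_s"])
E
```

```text
former_center [468.3 216.8] 0.98 [0.5757 0.4694 0.031 ]
former_center [435.6  41.4] 0.65 [0.3757 0.4701 0.031 ]
former_center [320.3 179.9] 0.57 [0.4811 0.3126 0.031 ]
former_boss [472.1 218.7] 0.81 [0.5721 0.4669 0.047 ]
former_boss [446.6  35.1] 0.69 [0.3752 0.4754 0.047 ]
former_boss [318.6 179.4] 0.64 [0.4771 0.3117 0.047 ]
former_bore [425.4  49.2] 0.85 [0.3766 0.4697 0.    ]
former_bore [318.3 176.8] 0.63 [0.4821 0.3098 0.    ]
former_bore [205.6 291.6] 0.27 [0.591  0.1129 0.    ]
[0.4178 0.3292 0.3856] [0.4762 0.3131 0.2364] [[-0.9584  0.2853 -0.001 ]
 [ 0.2853  0.9584  0.0001]
 [ 0.001  -0.0002 -1.    ]] [ 22.0771  25.9963  90.1063   0.0337  63.9496 -51.3605] 1.8
```

View pics/w1.png

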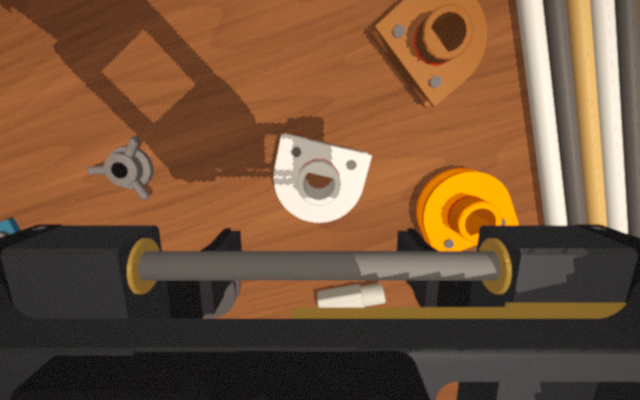

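The wrist view shows the aluminium former at (320,180), its straight end towards the top of the picture. I'll fit its outline for an exact position and yaw, and estimate the flat from the side picture.

```bash
cat >> h.py <<'E'
from scipy.optimize import minimize
def fpts():
    a=np.linspace(-np.pi/2,np.pi/2,40);o=np.vstack([np.c_[.052*np.cos(a),.052*np.sin(a)],[[-.04,.052],[-.04,-.052]]])
    b=np.linspace(0,2*np.pi,40);k=.024*np.c_[np.cos(b),np.sin(b)]
    return np.vstack([np.c_[o,0*o[:,0]],np.c_[o,0*o[:,0]+.032],np.c_[k,0*k[:,0]+.062]])
P=fpts()
def render(p,X,S=4):
    x,y,z,w=X;c,s=np.cos(w),np.sin(w)
    W=P@np.array([[c,-s,0],[s,c,0],[0,0,1]]).T+[x,y,z]
    uv=np.array([proj(p,q) for q in W]);im=np.zeros((400*S,640*S),np.uint8)
    cv2.fillConvexPoly(im,cv2.convexHull(np.round(((uv+.5)*S)*16).astype(np.int32)),255,shift=4)
    return cv2.resize(im,(640,400),interpolation=cv2.INTER_AREA)/255.
def fit(ps,ms,X0):
    f=lambda v:sum(np.abs(render(p,[v[0],v[1],X0[2],v[2]])-m).sum()/m.sum() for p,m in zip(ps,ms))
    v0=[X0[0],X0[1],X0[3]]
    r=minimize(f,v0,method="Nelder-Mead",options=dict(initial_simplex=[v0,[v0[0]+.006,v0[1],v0[2]],[v0[0],v0[1]+.006,v0[2]],[v0[0],v0[1],v0[2]+.15]],maxiter=70))
    return r.x,r.fun
E
python3 - <<'E'
from h import *
np.set_printoptions(precision=4,suppress=True)
for n in("top","side","wrist"):
    p=bot.capture(n)
    c=proj(p,[.48,.312,.031]);L=[m for m in bot.silhouettes(p,"former_center") if np.hypot(*(np.array(m["centre"])-c))<20]
    if not L: print(n,"none");continue
    m=L[0]["pixels"].astype(float)
    print(n,m.sum(),fit([p],[m],[.48,.312,0,-.47]))
p=bot.capture("side")
A=atz(p,[427.5,292.8],.1);B=atz(p,[440.6,300.9],.1);d=B-A;print(A,B,np.hypot(d[0],d[1]),np.degrees(np.arctan2(d[1],d[0])))
E
```

```text
top none
side 1051.0 (array([ 0.4756,  0.3091, -0.5305]), np.float64(0.05528255069868099))
wrist none
[ 0.4926 -0.1947  0.1   ] [ 0.4967 -0.2215  0.1   ] 0.027056676379835942 -81.3079681958621
```

Call:
{"method": "play_rows", "body": {
  "moves": [
    [[0,0,0,0,0,0.14],[0,0,0,0,0,0.14],[0,0,0,0,0,0.14],[0,0,0,0,0,0.14],[0,0,0,0,0,0.14]]
  ]
}}

```text
time_s: 2.65
position: [0.477, 0.3129, 0.2366]
tcp_rot: [[-0.545, 0.839, 0.0], [0.839, 0.545, 0.0], [-0.0, 0.0, -1.0]]
force: [0.4, -0.3, 0.1]
opening: 0.999
grasp_force: 0.0
```

Call:
{"method": "play_rows", "body": {
  "moves": [
    [[0,0,0,0,0,0.14],[0,0,0,0,0,0.14],[0,0,0,0,0,0],[0,0,0,0,0,0]]
  ]
}}

```text
time_s: 3.05
position: [0.477, 0.3128, 0.2365]
tcp_rot: [[-0.3, 0.954, -0.0], [0.954, 0.3, -0.0], [-0.0, -0.0, -1.0]]
force: [0.2, 0.1, 0.8]
opening: 1.0
grasp_force: 0.0
```

```bash
cat >> h.py <<'E'
def silver(p,X,w):
    u,v=np.round(proj(p,X)).astype(int);h=cv2.cvtColor(p["image"],cv2.COLOR_BGR2HSV)
    m=((h[...,1]<75)&(h[...,2]>95)).astype(np.uint8);k=np.zeros_like(m);k[max(v-w,0):v+w,max(u-w,0):u+w]=1;m*=k
    n,l,s,c=cv2.connectedComponentsWithStats(m);i=1+np.argmax(s[1:,4])
    cs,_=cv2.findContours((l==i).astype(np.uint8),cv2.RETR_EXTERNAL,cv2.CHAIN_APPROX_NONE)
    o=np.zeros_like(m);cv2.drawContours(o,cs,-1,1,-1);return o.astype(float)
E
python3 - <<'E'
from h import *
np.set_printoptions(precision=4,suppress=True)
P_=[];M=[];V=[]
for n,w in(("top",28),("side",28),("wrist",90)):
    p=bot.capture(n);m=silver(p,[.479,.312,.031],w);P_.append(p);M.append(m)
    print(n,m.sum(),fit([p],[m],[.479,.312,0,-.47]))
    e=cv2.cvtColor((m*255).astype(np.uint8),cv2.COLOR_GRAY2BGR);u,v=np.round(proj(p,[.479,.312,.031])).astype(int)
    for im in(p["image"],e):V.append(cv2.resize(im[max(v-w,0):v+w,max(u-w,0):u+w],(260,260)))
print(fit(P_,M,[.479,.312,0,-.47]))
cv2.imwrite("pics/m.png",np.vstack([np.hstack(V[::2]),np.hstack(V[1::2])]))
E
```

```text
top 614.0 (array([ 0.4816,  0.3028, -0.6383]), np.float64(0.6467075429520343))
side 1084.0 (array([ 0.4766,  0.3101, -0.5199]), np.float64(0.03693292815281094))
wrist 6345.0 (array([ 0.4792,  0.3111, -0.5219]), np.float64(0.02046137919312721))
(array([ 0.4793,  0.309 , -0.5512]), np.float64(0.8360922301490811))
```

View pics/m.png

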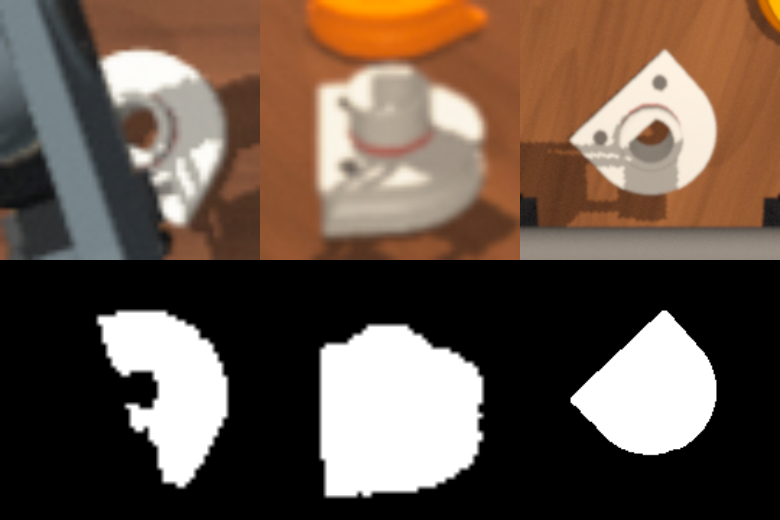

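The wrist and side masks are clean and agree: former at (0.479, 0.311), yaw −0.52 rad. The top mask is occluded by the arm, so I'm not using it. Descending.

Call:
{"method": "play_rows", "body": {
  "moves": [
    [[-2,1.5,45,0,0,0],[0,0,45,0,0,0],[0,0,45,0,0,0],[0,0,35,0,0,0],[0,0,10,0,0,0]]
  ]
}}

```text
time_s: 3.7
position: [0.4768, 0.3101, 0.0529]
tcp_rot: [[-0.297, 0.955, -0.007], [0.955, 0.297, -0.003], [-0.001, -0.007, -1.0]]
force: [0.3, 0.5, -0.5]
opening: 0.999
grasp_force: 0.0
```

Call:
{"method": "play_rows", "body": {
  "moves": [
    [[0,0,6,0,0,0],[0,0,0,0,0,0],[0,0,0,0,0,0]]
  ]
}}

```text
time_s: 4.0
position: [0.4806, 0.3118, 0.0522]
tcp_rot: [[-0.297, 0.955, 0.003], [0.955, 0.297, 0.001], [0.0, 0.004, -1.0]]
force: [0.5, -0.0, 1.1]
opening: 1.002
grasp_force: 0.0
```

Call:
{"method": "play_rows", "body": {
  "moves": [
    [[0,0,0,0,0,0],[0,0,0,0,0,0],[0,0,0,0,0,0],[0,0,0,0,0,0],[0,0,0,0,0,0]]
  ],
  "fingers": -1
}}

```text
time_s: 4.5
position: [0.4792, 0.3112, 0.0507]
tcp_rot: [[-0.297, 0.955, 0.0], [0.955, 0.297, 0.0], [-0.0, 0.0, -1.0]]
force: [-1.0, -0.3, 0.3]
opening: 0.629
grasp_force: 0.0
```

Call:
{"method": "play_rows", "body": {
  "moves": [
    [[0,0,0,0,0,0],[0,0,0,0,0,0],[0,0,0,0,0,0]]
  ]
}}

```text
time_s: 4.8
position: [0.4787, 0.311, 0.0505]
tcp_rot: [[-0.296, 0.955, -0.001], [0.955, 0.296, -0.0], [-0.0, -0.001, -1.0]]
force: [-1.5, -0.7, 1.7]
opening: 0.543
grasp_force: 30.0
```

Call:
{"method": "play_rows", "body": {
  "moves": [
    [[0,0,-10,0,0,0],[0,0,-30,0,0,0],[0,0,-45,0,0,0],[0,0,-45,0,0,0],[0,0,-45,0,0,0]]
  ]
}}

```text
time_s: 5.3
position: [0.4784, 0.3108, 0.2266]
tcp_rot: [[-0.297, 0.955, -0.002], [0.955, 0.297, -0.001], [-0.0, -0.002, -1.0]]
force: [0.8, 0.3, -5.1]
opening: 0.541
grasp_force: 30.0
```

Call:
{"method": "play_rows", "body": {
  "moves": [
    [[0,0,-35,0,0,0],[0,0,0,0,0,0],[0,0,0,0,0,0],[0,0,0,0,0,0]]
  ]
}}

```text
time_s: 5.7
position: [0.4772, 0.3103, 0.2578]
tcp_rot: [[-0.296, 0.955, -0.006], [0.955, 0.296, -0.002], [-0.001, -0.006, -1.0]]
force: [-0.2, -0.2, -4.8]
opening: 0.542
grasp_force: 30.0
```

```bash
python3 - <<'E'
from h import *
np.set_printoptions(precision=4,suppress=True)
s=bot.read_state();x,y,z=s["position"];print(s["position"],s["joint_positions"],s["force"],s["moment"],s["tcp_rot"])
P_=[];M=[]
for n in("side","wrist"):
    p=bot.capture(n);m=silver(p,[x,y,z-.02],60 if n=="side" else 140);P_.append(p);M.append(m);print(n,m.sum())
    cv2.imwrite(f"pics/lift_{n}.png",np.hstack([p["image"][:, :],]))
    print(n,fit([p],[m],[x,y,z-.0505,-.522]))
for q,z in dict(spindle_seat=.1,spindle_end=.148,spindle_tip=.178).items():
    for n in("top","side"):
        p=bot.capture(n)
        for r in bot.pinpoint(p,q)[:1]: print(n,q,r["centre"],r["confidence"],atz(p,r["centre"],z))
E
```

```text
[0.4772 0.3103 0.2578] [21.7929 24.6479 88.589  -0.0037 67.1218  4.5487] [-0.1863 -0.2336 -4.8063] [-0.0753  0.0657  0.0108] [[-0.2965  0.955  -0.0058]
 [ 0.955   0.2965 -0.0024]
 [-0.0006 -0.0062 -1.    ]]
side 2552.0
side (array([ 0.4679,  0.294 , -0.5245]), np.float64(0.6093214088143094))
wrist 22530.0
wrist (array([ 0.4778,  0.3108, -0.5167]), np.float64(0.13595606729154155))
top spindle_seat [442.9, 193.3] 0.93 [ 0.5133 -0.2126  0.1   ]
side spindle_seat [433.4, 294.0] 0.84 [ 0.499 -0.203  0.1  ]
top spindle_end [443.5, 194.5] 0.66 [ 0.5054 -0.2009  0.148 ]
side spindle_end [441.0, 273.4] 0.96 [ 0.506  -0.2044  0.148 ]
top spindle_tip [446.9, 195.2] 0.81 [ 0.5005 -0.2015  0.178 ]
side spindle_tip [441.8, 261.1] 0.7 [ 0.502  -0.2031  0.178 ]
```

View pics/lift_wrist.png

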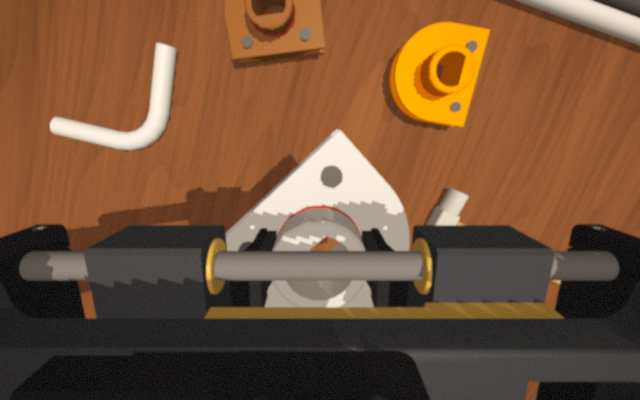

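The former is held and level. I'm moving past the spindle, with the underside at about 0.207 and clear of the tip, so the wrist camera can see it.

Call:
{"method": "play_rows", "body": {
  "moves": [
    [[-25,-5,0,0,0,0],[-44,-9,0,0,0,0],[-44,-9,0,0,0,0],[-44,-9,0,0,0,0],[-44,-9,0,0,0,0]]
  ]
}}

```text
time_s: 6.9
position: [0.4998, 0.1055, 0.2609]
tcp_rot: [[-0.297, 0.955, 0.001], [0.955, 0.297, -0.0], [-0.0, 0.001, -1.0]]
force: [1.2, 0.0, -6.1]
opening: 0.543
grasp_force: 30.0
```

Call:
{"method": "play_rows", "body": {
  "moves": [
    [[-44,-9,0,0,0,0],[-44,-9,0,0,0,0],[-44,-9,0,0,0,0],[-44,-9,0,0,0,0],[-44,-9,0,0,0,0]]
  ]
}}

```text
time_s: 7.4
position: [0.522, -0.1183, 0.2609]
tcp_rot: [[-0.296, 0.955, 0.001], [0.955, 0.296, -0.0], [-0.0, 0.001, -1.0]]
force: [1.5, 0.3, -5.9]
opening: 0.54
grasp_force: 30.0
```

Call:
{"method": "play_rows", "body": {
  "moves": [
    [[-44,-9,0,0,0,0],[-44,-9,0,0,0,0],[-44,-9,0,0,0,0],[-44,-9,0,0,0,0],[-34,-6,0,0,0,0]]
  ]
}}

```text
time_s: 7.9
position: [0.544, -0.3327, 0.2606]
tcp_rot: [[-0.295, 0.955, 0.001], [0.955, 0.295, -0.002], [-0.002, 0.0, -1.0]]
force: [0.1, -0.2, -5.4]
opening: 0.54
grasp_force: 30.0
```

Call:
{"method": "play_rows", "body": {
  "moves": [
    [[0,0,0,0,0,0],[0,0,0,0,0,0],[0,0,0,0,0,0],[0,0,0,0,0,0]]
  ]
}}

```text
time_s: 8.3
position: [0.5439, -0.3278, 0.2605]
tcp_rot: [[-0.298, 0.955, -0.001], [0.955, 0.298, 0.001], [0.001, -0.0, -1.0]]
force: [0.1, 0.9, -6.5]
opening: 0.541
grasp_force: 30.0
```

```bash
python3 - <<'E'
from h import *
np.set_printoptions(precision=4,suppress=True)
s=bot.read_state();print(s["position"],s["joint_positions"],s["force"],s["qvel"],s["time_s"])
p=bot.capture("wrist");cv2.imwrite("pics/w2.png",p["image"])
import pickle;pickle.dump(p,open("w2.pkl","wb"))
for q,z in dict(spindle_seat=.1,spindle_end=.148,spindle_tip=.178).items():
    for r in bot.pinpoint(p,q)[:1]: print(q,r["centre"],r["confidence"],atz(p,r["centre"],z))
E
```

```text
[ 0.5439 -0.3278  0.2605] [-41.146   29.6484  78.9814   0.0121  71.4303 -58.4827] [ 0.0773  0.8809 -6.492 ] [ 0.1599 -0.181  -0.278  -0.0295 -0.1785 -0.086 ] 8.3
spindle_seat [314.2, 50.7] 0.83 [ 0.5012 -0.2025  0.1   ]
spindle_end [314.5, 39.4] 0.84 [ 0.5027 -0.2042  0.148 ]
spindle_tip [316.8, 24.7] 0.64 [ 0.504 -0.202  0.178]
```

View pics/w2.png

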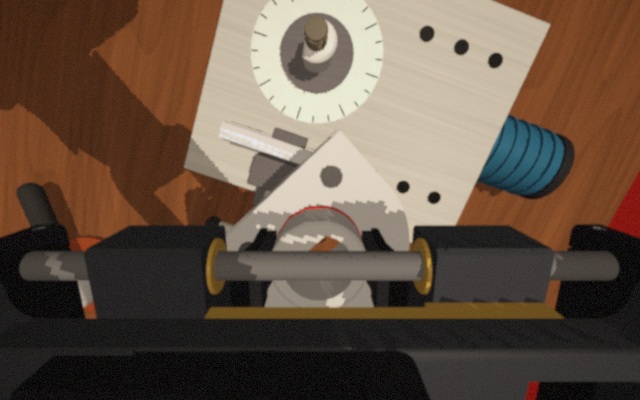

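Spindle at about (317,35), collar centre about (317,51). I'll refine the axis by collar edge contrast and compare flat-angle overlays.

```bash
python3 - <<'E'
from h import *
import pickle
np.set_printoptions(precision=4,suppress=True)
p=pickle.load(open("w2.pkl","rb"))
ps=dict(wrist=p)
for n in("top","side"):
    q=bot.capture(n);ps[n]=q if n=="top" else q
def samp(g,p,X):
    uv=np.array([proj(p,x) for x in X],np.float32);return cv2.remap(g,uv[:,0].reshape(1,-1),uv[:,1].reshape(1,-1),cv2.INTER_LINEAR)[0]
a=np.linspace(0,2*np.pi,120,endpoint=False)
def circ(x,y,r,z):return np.c_[x+r*np.cos(a),y+r*np.sin(a),0*a+z]
for n,p_ in ps.items():
    g=cv2.cvtColor(p_["image"],cv2.COLOR_BGR2GRAY).astype(np.float32)
    f=lambda v:-np.median(samp(g,p_,circ(v[0],v[1],.0375,.097))-samp(g,p_,circ(v[0],v[1],.0315,.1)))-.5*np.mean(samp(g,p_,circ(v[0],v[1],.0365,.098))-samp(g,p_,circ(v[0],v[1],.032,.1)))
    b=min((f((x,y)),x,y) for x in np.arange(.494,.512,.001) for y in np.arange(-.213,-.193,.001))
    # centroid of near-best
    L=[(f((x,y)),x,y) for x in np.arange(.494,.512,.0005) for y in np.arange(-.213,-.193,.0005)];L.sort();L=np.array(L[:25]);print(n,b,L[:,1:].mean(0),L[:,1:].std(0))
X0=np.array([.5025,-.203])
def D(x,y,w,z):
    t=np.linspace(-np.pi+np.arccos(9/16),np.pi-np.arccos(9/16),60);q=.016*np.c_[np.cos(t),np.sin(t)]
    c,s=np.cos(w),np.sin(w);q=q@np.array([[c,s],[-s,c]]);return np.c_[q+[x,y],0*t+z]
V=[]
for pp,uv in((p,(317,45)),(ps["side"],(438,282))):
    u,v=uv;w,h,k=40,30,10;o=pp["image"][max(v-h,0):v+h,u-w:u+w];y0=max(v-h,0)
    big=cv2.resize(o,None,fx=k,fy=k,interpolation=cv2.INTER_CUBIC)
    V.append(big)
cv2.imwrite("pics/z.png",cv2.resize(np.vstack([v[:, :] for v in V]),(533,800) if 0 else (400,600)))
E
```

```text
wrist (np.float32(-173.03886), np.float64(0.504), np.float64(-0.204)) [ 0.5038 -0.2042] [0.0007 0.0007]
top (np.float32(-174.65134), np.float64(0.504), np.float64(-0.206)) [ 0.5037 -0.2065] [0.0008 0.0006]
side (np.float32(-162.36758), np.float64(0.499), np.float64(-0.206)) [ 0.5001 -0.206 ] [0.001  0.0006]
```

View pics/z.png

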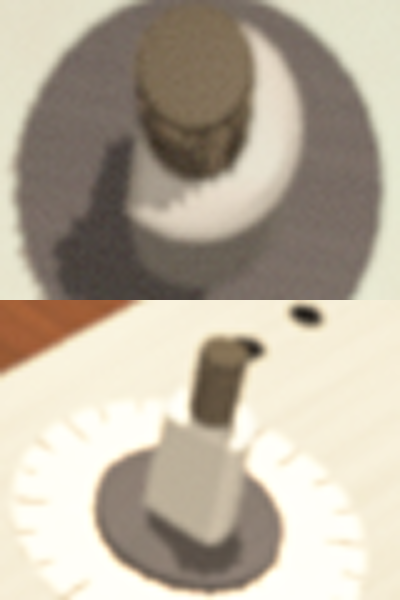

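```bash
python3 - <<'E'
from h import *
import pickle
np.set_printoptions(precision=4,suppress=True)
p=pickle.load(open("w2.pkl","rb"));s=bot.capture("side")
def e(p,o,A,B,z):
    W=[atz(p,[o[0]+q[0]/5,o[1]+q[1]/5],z) for q in(A,B)];d=W[1]-W[0];return W[0][:2],W[1][:2],np.hypot(*d[:2]),np.degrees(np.arctan2(d[1],d[0]))
print(e(p,(277,15),(130,215),(135,140),.147))
print(e(s,(398,252),(145,205),(212,245),.1))
print(e(s,(398,252),(165,118),(225,152),.147))
# model search: flat-face projected quad contrast in side view
g=cv2.cvtColor(s["image"],cv2.COLOR_BGR2GRAY).astype(float)
def D(x,y,w,z):
    t=np.linspace(-np.pi+np.arccos(9/16),np.pi-np.arccos(9/16),60);q=.016*np.c_[np.cos(t),np.sin(t)]
    c,s_=np.cos(w),np.sin(w);q=q@np.array([[c,s_],[-s_,c]]);return np.c_[q+[x,y],0*t+z]
V=[]
for w in(0,.15,.3):
    for pp,o,X in((p,(277,15),(.5038,-.2042)),(s,(398,252),(.5005,-.206))):
        im=cv2.resize(pp["image"][o[1]:o[1]+60,o[0]:o[0]+80],(800//3*1,200),interpolation=cv2.INTER_CUBIC)
        k=(800//3)/80;ky=200/60
        for z in(.1,.146):
            uv=np.array([proj(pp,q) for q in D(*X,w,z)]);uv=((uv-o+.5)*[k,ky]).astype(int);cv2.polylines(im,[uv],True,(0,0,255) if z==.1 else (0,200,0),1)
        V.append(im)
cv2.imwrite("pics/ov.png",np.vstack([np.hstack(V[0::2]),np.hstack(V[1::2])]))
E
```

```text
(array([ 0.4979, -0.2194]), array([ 0.4956, -0.2089]), np.float64(0.01076071605976164), np.float64(102.56174217809156))
(array([ 0.4915, -0.1945]), array([ 0.4963, -0.2214]), np.float64(0.027306036962542142), np.float64(-80.04258656219483))
(array([ 0.4886, -0.1971]), array([ 0.4926, -0.2202]), np.float64(0.023430480441276345), np.float64(-80.02115210556754))
```

View pics/ov.png

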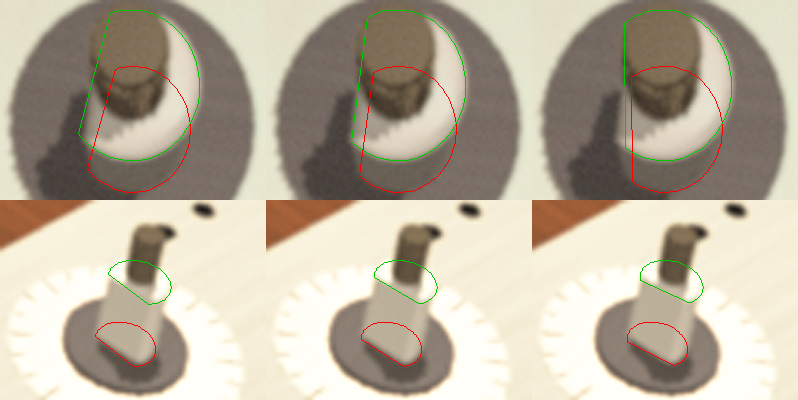

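The flat normal is about 180° + 10.5°, so the former's +x must go to about +0.18 rad, a turn of −0.70 about tool z. The wrist overlay also supports the axis at (0.5038, −0.2042). I'll move over the spindle and turn.

Call:
{"method": "play_rows", "body": {
  "moves": [
    [[26,-0.4,0,0,0,0],[34,-0.4,0,0,0,0],[34,-0.4,0,0,0,0],[26,-0.4,0,0,0,0],[10,0,0,0,0,0]]
  ]
}}

```text
time_s: 9.15
position: [0.5025, -0.2028, 0.2606]
tcp_rot: [[-0.298, 0.955, -0.002], [0.955, 0.298, 0.002], [0.002, -0.001, -1.0]]
force: [-0.2, -0.6, -6.1]
opening: 0.542
grasp_force: 30.0
```

Call:
{"method": "play_rows", "body": {
  "moves": [
    [[0,0,0,0,0,-0.14],[0,0,0,0,0,-0.14],[0,0,0,0,0,-0.14],[0,0,0,0,0,-0.14],[0,0,0,0,0,-0.14]]
  ]
}}

```text
time_s: 9.65
position: [0.5047, -0.2068, 0.2609]
tcp_rot: [[-0.845, 0.535, 0.001], [0.535, 0.845, -0.001], [-0.002, -0.001, -1.0]]
force: [-0.6, -0.5, -5.8]
opening: 0.54
grasp_force: 30.0
```

Call:
{"method": "play_rows", "body": {
  "moves": [
    [[0,0,0,0,0,0],[0,0,0,0,0,0],[0,0,0,0,0,0],[0,0,0,0,0,0]]
  ]
}}

```text
time_s: 10.05
position: [0.5041, -0.2059, 0.2606]
tcp_rot: [[-0.841, 0.541, 0.0], [0.541, 0.841, -0.0], [-0.0, -0.0, -1.0]]
force: [-0.9, -0.0, -5.9]
opening: 0.538
grasp_force: 30.0
```

```bash
python3 - <<'E'
from h import *
np.set_printoptions(precision=4,suppress=True)
L=[]
for i in range(4):
    bot.capture("wrist");s=bot.read_state();L.append(s["position"]);
print(np.array(L),s["tcp_rot"],s["force"],s["moment"],s["joint_positions"],s["time_s"])
E
```

```text
[[ 0.5041 -0.2058  0.2606]
 [ 0.504  -0.2058  0.2606]
 [ 0.504  -0.2057  0.2605]
 [ 0.504  -0.2057  0.2606]] [[-0.8418  0.5398  0.    ]
 [ 0.5398  0.8418 -0.0001]
 [-0.0001 -0.     -1.    ]] [ 0.055  -0.9665 -5.449 ] [0.0041 0.0058 0.03  ] [-33.9693  22.3484  92.1038  -0.0013  65.5437 -91.2964] 10.25
```

Call:
{"method": "play_rows", "body": {
  "moves": [
    [[0.4,0.6,10,0,0,0],[0,0,15,0,0,0],[0,0,15,0,0,0],[0,0,10,0,0,0],[0,0,5,0,0,0]]
  ]
}}

```text
time_s: 10.75
position: [0.5034, -0.2046, 0.2041]
tcp_rot: [[-0.842, 0.54, -0.002], [0.54, 0.842, 0.001], [0.002, 0.0, -1.0]]
force: [-0.7, 0.2, -4.5]
opening: 0.544
grasp_force: 30.0
```

Call:
{"method": "play_rows", "body": {
  "moves": [
    [[0,0,3,0,0,0],[0,0,2,0,0,0],[0,0,1,0,0,0],[0,0,1,0,0,0],[0,0,1,0,0,0]]
  ]
}}

```text
time_s: 11.25
position: [0.5042, -0.2051, 0.1979]
tcp_rot: [[-0.842, 0.539, 0.001], [0.539, 0.842, -0.001], [-0.001, -0.0, -1.0]]
force: [0.2, 0.0, -5.5]
opening: 0.544
grasp_force: 30.0
```

Call:
{"method": "play_rows", "body": {
  "moves": [
    [[0,0,0.7,0,0,0],[0,0,0.7,0,0,0],[0,0,0.6,0,0,0],[0,0,0,0,0,0]]
  ]
}}

```text
time_s: 11.65
position: [0.5039, -0.205, 0.1955]
tcp_rot: [[-0.842, 0.539, -0.0], [0.539, 0.842, 0.0], [0.0, 0.0, -1.0]]
force: [-0.1, -1.1, -5.3]
opening: 0.536
grasp_force: 30.0
```

Call:
{"method": "play_rows", "body": {
  "moves": [
    [[0,0,0.8,0,0,0],[0,0,0.8,0,0,0],[0,0,0.4,0,0,0],[0,0,0,0,0,0]]
  ]
}}

```text
time_s: 12.05
position: [0.5037, -0.205, 0.1934]
tcp_rot: [[-0.842, 0.539, -0.001], [0.539, 0.842, 0.0], [0.001, -0.0, -1.0]]
force: [-1.5, -0.7, -5.3]
opening: 0.541
grasp_force: 30.0
```

Call:
{"method": "play_rows", "body": {
  "moves": [
    [[0,0,0.8,0,0,0],[0,0,0.8,0,0,0],[0,0,0.4,0,0,0],[0,0,0,0,0,0]]
  ]
}}

```text
time_s: 12.45
position: [0.5037, -0.2049, 0.1914]
tcp_rot: [[-0.842, 0.539, -0.001], [0.539, 0.842, 0.0], [0.001, -0.0, -1.0]]
force: [-1.8, -0.9, -5.8]
opening: 0.543
grasp_force: 30.0
```

It has passed the 46 mm stop with the full weight still on the gripper, so the bore matched. I'll lower it steadily.

Call:
{"method": "play_rows", "body": {
  "moves": [
    [[0,0,2,0,0,0],[0,0,2,0,0,0],[0,0,2,0,0,0],[0,0,2,0,0,0],[0,0,2,0,0,0]]
  ]
}}

```text
time_s: 12.95
position: [0.5037, -0.2049, 0.1813]
tcp_rot: [[-0.842, 0.539, -0.001], [0.539, 0.842, 0.0], [0.001, -0.0, -1.0]]
force: [-1.7, -0.3, -4.5]
opening: 0.543
grasp_force: 30.0
```

Call:
{"method": "play_rows", "body": {
  "moves": [
    [[0,0,3,0,0,0],[0,0,3,0,0,0],[0,0,3,0,0,0],[0,0,2,0,0,0],[0,0,2,0,0,0]]
  ]
}}

```text
time_s: 13.45
position: [0.5037, -0.205, 0.1683]
tcp_rot: [[-0.842, 0.539, -0.001], [0.539, 0.842, 0.0], [0.001, -0.0, -1.0]]
force: [-3.8, -0.2, -2.9]
opening: 0.544
grasp_force: 30.0
```

Call:
{"method": "play_rows", "body": {
  "moves": [
    [[0,0,3,0,0,0],[0,0,3,0,0,0],[0,0,2,0,0,0],[0,0,2,0,0,0],[0,0,1,0,0,0]]
  ]
}}

```text
time_s: 13.95
position: [0.5037, -0.2049, 0.1573]
tcp_rot: [[-0.842, 0.539, -0.001], [0.539, 0.842, 0.0], [0.001, -0.0, -1.0]]
force: [-5.0, -0.8, -2.3]
opening: 0.541
grasp_force: 30.0
```

The spindle is pushing lightly towards −x (5 N). I'll ease 0.8 mm that way and continue.

Call:
{"method": "play_rows", "body": {
  "moves": [
    [[0.4,-0.2,0,0,0,0],[0.3,-0.2,0,0,0,0],[0,0,1,0,0,0],[0,0,1,0,0,0],[0,0,0,0,0,0]]
  ]
}}

```text
time_s: 14.45
position: [0.5036, -0.205, 0.1556]
tcp_rot: [[-0.842, 0.539, 0.001], [0.539, 0.842, -0.0], [-0.001, 0.0, -1.0]]
force: [-2.4, 0.7, -6.0]
opening: 0.541
grasp_force: 30.0
```

Call:
{"method": "play_rows", "body": {
  "moves": [
    [[0,0,1,0,0,0],[0,0,1,0,0,0],[0,0,0.8,0,0,0],[0,0,0.7,0,0,0],[0,0,0,0,0,0]]
  ]
}}

```text
time_s: 14.95
position: [0.5035, -0.205, 0.1519]
tcp_rot: [[-0.842, 0.54, 0.001], [0.54, 0.842, -0.0], [-0.001, 0.0, -1.0]]
force: [-1.1, -0.2, -5.8]
opening: 0.541
grasp_force: 30.0
```

Call:
{"method": "play_rows", "body": {
  "moves": [
    [[0,0,0.5,0,0,0],[0,0,0.4,0,0,0],[0,0,0,0,0,0]]
  ]
}}

```text
time_s: 15.25
position: [0.5035, -0.205, 0.1511]
tcp_rot: [[-0.842, 0.54, 0.001], [0.54, 0.842, -0.0], [-0.001, 0.0, -1.0]]
force: [-1.3, 0.3, -5.4]
opening: 0.541
grasp_force: 30.0
```

Call:
{"method": "play_rows", "body": {
  "moves": [
    [[0,0,0.4,0,0,0],[0,0,0.3,0,0,0],[0,0,0,0,0,0]]
  ]
}}

```text
time_s: 15.55
position: [0.5034, -0.205, 0.1506]
tcp_rot: [[-0.842, 0.539, 0.001], [0.539, 0.842, -0.0], [-0.001, 0.0, -1.0]]
force: [0.3, 0.1, -3.7]
opening: 0.545
grasp_force: 30.0
```

Call:
{"method": "play_rows", "body": {
  "moves": [
    [[0,0,0.4,0,0,0],[0,0,0,0,0,0]]
  ]
}}

```text
time_s: 15.75
position: [0.5035, -0.205, 0.1506]
tcp_rot: [[-0.842, 0.539, 0.001], [0.539, 0.842, -0.0], [-0.001, 0.0, -1.0]]
force: [-0.4, 0.9, -1.2]
opening: 0.543
grasp_force: 30.0
```

Call:
{"method": "play_rows", "body": {
  "moves": [
    [[0,0,0.4,0,0,0],[0,0,0,0,0,0]]
  ]
}}

```text
time_s: 15.95
position: [0.5035, -0.2051, 0.1505]
tcp_rot: [[-0.842, 0.54, 0.001], [0.54, 0.842, -0.001], [-0.001, 0.0, -1.0]]
force: [-1.3, 1.3, 5.3]
opening: 0.54
grasp_force: 30.0
```

It stands on the collar: TCP at 0.1505 as expected, and the load has reversed. Opening and retreating.

Call:
{"method": "play_rows", "body": {
  "moves": [
    [[0,0,0,0,0,0],[0,0,0,0,0,0],[0,0,0,0,0,0],[0,0,0,0,0,0],[0,0,0,0,0,0]]
  ],
  "fingers": 1
}}

```text
time_s: 16.45
position: [0.5032, -0.205, 0.1495]
tcp_rot: [[-0.842, 0.54, 0.0], [0.54, 0.842, -0.0], [-0.0, -0.0, -1.0]]
force: [-0.6, -0.0, 0.4]
opening: 0.911
grasp_force: 0.0
```

Call:
{"method": "play_rows", "body": {
  "moves": [
    [[0,0,0,0,0,0],[0,0,0,0,0,0],[0,0,0,0,0,0],[0,0,-5,0,0,0],[0,0,-15,0,0,0]]
  ]
}}

```text
time_s: 16.95
position: [0.5023, -0.2044, 0.1689]
tcp_rot: [[-0.842, 0.54, -0.003], [0.54, 0.842, 0.002], [0.003, 0.0, -1.0]]
force: [-0.4, 0.4, -0.8]
opening: 0.999
grasp_force: 0.0
```

Call:
{"method": "play_rows", "body": {
  "moves": [
    [[0,0,-30,0,0,0],[0,0,-30,0,0,0],[0,0,-30,0,0,0],[0,0,-20,0,0,0],[0,0,0,0,0,0]]
  ]
}}

```text
time_s: 17.45
position: [0.5049, -0.206, 0.2832]
tcp_rot: [[-0.842, 0.539, 0.007], [0.539, 0.842, -0.004], [-0.008, -0.0, -1.0]]
force: [0.5, -0.7, 0.1]
opening: 1.002
grasp_force: 0.0
```

```bash
python3 - <<'E'
from h import *
s=bot.read_state();print(s["position"],s["force"],s["opening"],s["time_s"])
p=bot.capture("side");m=silver(p,[.5035,-.205,.131],45)
q=bot.capture("wrist")
cv2.imwrite("pics/end.png",np.hstack([cv2.resize(p["image"][220:380,350:550],(500,400)),cv2.resize(q["image"][60:300,200:440],(300,400)) ]))
E
```

```text
[ 0.50488361 -0.20599322  0.28324753] [ 0.52050358 -0.68577604  0.06175617] 1.0016328045298022 17.45
```

View pics/end.png

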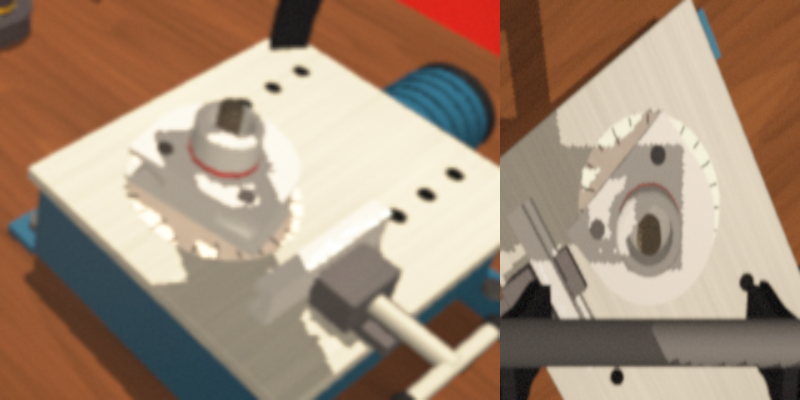

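The former sits flat on the collar with the threaded end showing inside the boss, and the gripper is clear.

```bash
python3 -c "
from rig import bot
print(bot.hand_in())"
```

```text
the job is handed in; nothing more can be done
None
```

The larger aluminium former is fully home on the spindle's collar: lowered by hand, released only once it was down, gripper clear, and the job is handed in (no verdict was returned).

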